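# Park the tube shaker and lift its drive rod off the crank ball

## Task

The drive ball of the bench tube shaker is to be changed. First lock the tube platform: swing the upright handle of the hold-down clamp towards the front and fully down, over centre, so that its pad presses on the platform and stays. Then pull the latch tab of the rod's ball coupler straight out sideways against its spring, lift the drive rod off the ball without wrenching it, and finish holding the rod raised and still, with the coupler at least 5 cm above its seat on the ball; keep the platform where it is and leave the other things on the bench alone.

Things in the scene. Friction and masses are not known exactly. Their poses are not given: they have to be found in the camera images.
- shaker: fixed bench shaker on a grey base plate, 420 mm long. Origin: on the bench under the middle of the base. Its x axis points to its back, its y axis runs along the stroke (from the white motor housing, at y = -0.13, to the tube platform with the rack of tubes, at y = +0.12), z up. The drive rod lies along y above the middle (x = 0), the clamp stands in front (x = -0.08 to -0.12) of the platform.
- clamp_handle (a joint): angle of the clamp's handle about handle_hinge (axis = the shaker's y axis): 0 = upright, clamp open, arm raised; it swings towards the shaker's -x side and down and stops at 1.50 rad, nearly level. It passes dead centre at about 1.4 rad and locks beyond it. A few newtons at the grip move it.
- handle_hinge (a point): the pivot of the clamp's handle, 58 mm above the bench
- handle_grip (a point): grip point in the handle's black plastic grip, 78 mm from handle_hinge. The grip is a round barrel along the handle, 17 mm thick at this point and 12 mm at its foot, and ends 19 mm beyond this point. Pinched across the shaker's y axis it turns between the fingers, so that the gripper need not tilt, but may creep; a push down on it seats the handle.
- clamp_pad: black rubber pad, 17 mm across, under the free end of the clamp's steel arm; it comes down on the front edge of the platform as the handle goes down
- tube_deck: aluminium deck of the sliding platform, 100 x 172 mm, top 50 mm above the bench, carrying the tube rack and the drive rod's hinge; its tubes reach 137 mm above the bench
- deck_mark (a point): point on top of the deck where the pad presses; it moves with the platform along the shaker's y axis
- drive_rod (a joint): angle of the drive rod about rod_hinge (axis = the shaker's x axis): 0 = level, seated on the ball; grows as the free end is lifted, up to 0.8 rad. It falls back if let go.
- rod_hinge (a point): pin that hinges the rod to the platform, 96 mm above the bench, 163 mm from the ball along the shaker's +y
- coupler: grey cap-shaped ball coupler, 44 x 46 x 34 mm, at the free end of the drive rod. Origin: centre of its socket (the ball's centre while seated); axes as the shaker's while level. It carries the latch.
- latch (a joint): how far the spring latch is pulled out of the coupler along the shaker's -x direction, 0 to 0.013 m; below about 0.005 its steel plate catches under the ball and the rod cannot be lifted. The spring pulls it in with about 4.5 N when home and 10 N when fully out.
- latch_tab (a point): grip point on the latch's upturned steel tab: 58 mm out from the ball on the shaker's -x side, 116 mm above the bench. The tab is 10 mm thick along the shaker's x axis and 30 mm wide along y; it reaches 15 mm above this point and the latch plate lies 25 mm below it; there are 31 mm free between tab and coupler, and all is free on the other side. The tab moves with the latch and with the rod.
- crank: dark crank disc on the motor housing with the steel ball stud; does not move
- ball_centre (a point): centre of the 28 mm ball, 96 mm above the bench
- specimen_cup_b_mid (a point): bystander: specimen cup with orange lid, 60 mm wide, 64 mm tall; point half-way up
- reagent_vial2_mid (a point): bystander: small bottle, 31 mm wide, 75 mm tall; point half-way up
- reagent_vial0_mid (a point): bystander: small bottle, 31 mm wide, 66 mm tall; point half-way up
- forceps_mid (a point): bystander: forceps lying flat, 129 mm long; point in the middle
- timer_mid (a point): bystander: bench timer, 64 mm tall; point half-way up
- tally_counter_mid (a point): bystander: hand tally counter, 25 mm tall; point half-way up

How it is judged (in metres and radians):
On the way, in this order (a step that is already met when the one before it is completed fails the run):
1. the clamp is locked on the platform while the rod is still latched on the ball (value of joint clamp_handle above 1.43 rad and contact force between clamp_pad and tube_deck above 10 N and value of joint latch below 0.003 m and value of joint drive_rod below 0.03 rad), for 0.2 s.
2. the latch is pulled out against its spring while the rod still sits on the ball (value of joint latch above 0.0045 m and value of joint drive_rod below 0.06 rad), for 0.1 s.
3. the rod is off the ball (value of joint drive_rod above 0.2 rad and contact force between coupler and crank below 0.2 N), for 0.1 s.
At the end, for the whole second after the job is handed in: Rod gripped by coupler or latch (over 1 N), coupler over 43 mm above its seat, free of the ball, still (under 0.05 rad/s); clamp handle beyond 1.43 rad, pad pressing on the deck with over 10 N; platform within 6 mm of its start (value of joint drive_rod above 0.27 rad and height (world z) of coupler above 0.139 m and velocity of joint drive_rod between -0.05 and 0.05 rad/s and contact force between the fingers and coupler above 1 N and contact force between coupler and crank below 0.2 N and value of joint clamp_handle above 1.43 rad and contact force between clamp_pad and tube_deck above 10 N and distance of deck_mark from where it was at the start of the episode below 0.006 m); the arm keeps its last pose, push and grip.
It fails at once if the platform is dragged along its guides (distance of deck_mark from where it was at the start of the episode above 0.01 m).
It fails at once if the rod is wrenched up against the closed latch (contact force between coupler and crank above 40 N).
It fails at once if another thing on the bench is knocked away (distance of any of specimen_cup_b_mid, reagent_vial2_mid, reagent_vial0_mid, forceps_mid, timer_mid, tally_counter_mid from where it was at the start of the episode above 0.02 m).
It also fails if it takes over 56 s, if anything falls off the work surface, if the arm or the gripper's body presses on something with over 40 N, if the wrist force passes 120 N, or if a joint passes its speed limit or range.

## Robot

A 6-joint arm with a two-finger parallel gripper is mounted at the origin on a cart in front of the work surface, level with it; the furniture and walls round the work are solid. World frame = base frame: x ahead of the robot, y to its left, z up, the work surface at z = 0. Lengths are in mm, angles in rad, forces in N, time in s.
With the tool pointing down it reaches from about 350 to 775 mm from the base axis. Payload 7.3 kg.
Tool frame: the origin (TCP) lies midway between the tips of the shut fingers; the grasp point (between the pads) lies 19 mm behind it; z points along the fingers, x is the direction in which the jaws open and shut, and the axes are right-handed (so a half turn about z gives the same grasp; the last joint's range is limited). The gripper opens to 92 mm and grips with 3 to 60 N. Pads are 19 mm wide; open, the fingers measure 130 mm over their backs; the gripper's body (75 mm by 190 mm) begins 47 mm behind the grasp point.
Start: joints at [-1.474, 0.342, 1.524, -0, 1.275, -0.146], TCP at [126.243, -509.615, 226.741] pointing down, gripper open.
Joint ranges: [-2.53, 2.53], [-0.77, 2.02], [0.04, 2.7], [-1, 4.14], [0.28, 2.66], [-3.11, 3.11]. Speed limits (rad/s): [2.57, 2.57, 3.14, 3.14, 3.14, 3.14].

## Interface

Orientations are given as [roll, pitch, yaw] about the fixed x, y, z axes, in that order (R = Rz(yaw) Ry(pitch) Rx(roll)).
In Python, from plant import bot gives the robot as it stands.
- The arm moves only by the shell command python3 -m pendant 'ROWS' [OPENING]. ROWS is JSON, a list of rows, each an object with "linear": the shift along the world's x, y, z in mm, a list of three; "twist": the turn about the world's z in degrees. In form: [{"linear": [x, y, z], "twist": twist}, ...]. A call has 1 to 20 rows; each row is the pose to reach, as a shift and turn from the pose commanded when the call began; what a row does not reach only later rows make up. A row lasts 1/8 s, in which the tool goes at most 62.5 mm and 10.7 degrees, less where a joint would pass 70% of its speed; a pose out of reach is approached as far as the arm can. A call with a gripper value outside its range is refused whole. OPENING is the closure in counts, from 0 (fully open) to 255 (shut), set as the call begins (- or left out, the last holds). The fingers move at their own pace and stop on an object; the grip force is fixed at half the most. Time passes only in rows, so rows that repeat a pose let the fingers close. It gives the time, the measured TCP pose, the force and the opening at its end, in the units of the state.
- bot.get_obs(): the state, without advancing time (a new reading comes with each control period).
- bot.capture(name): name is "scene" or "top"; returns a dict with "frame" (420x560x3 uint8, blue, green, red), "z_map" (420x560 float32, mm along the optical axis (not along the pixel's ray), 0 where there is no reading), "fx", "fy", "cx", "cy" (pixels), "rvec" (rotation vector, rad) and "tvec" (3), from world to camera coordinates, as OpenCV has them. Camera axes: x right, y down, z forward; pixel columns grow to the right and rows downward; lengths in mm; the calibration is good to about 2 mm. A picture is of the moment at which its call begins.
- bot.close_job(): hands the job in, once; it reports no verdict.
The state is a dict: "time": time; "joint_positions": joint angles; "dq": joint speeds; "tau": joint torques, N m; "tool_pos": TCP position; "tcp_rot": TCP orientation; "contact_force": force on the tool from outside, world axes, zero at the start; "moment": the same for the moment, N m; "grip_width": finger opening in mm.
Only numpy, scipy, OpenCV 4.12 (cv2) and the standard library are available. Lean on these libraries where they do the work, as an engineer would, in place of code of your own. Each camera call takes 0.05 s, during which the arm holds its last target. There are 200 camera calls.

## Working session

There is one attempt and no reset: what is moved stays moved. The work goes in short steps, Python scripts to look and compute and a shell command to move; the robot and the scene stay as the last step left them, time stands still between calls to the robot, and variables do not carry over. Pictures are saved under pics/ and viewed, about 8 in all and at most 12, crops included, and the job is handed in when it is done.

```bash
mkdir -p pics; ls
cat > h.py <<'E'
import numpy as np, cv2
from plant import bot
def cap(n):
    c=bot.capture(n); c['R']=cv2.Rodrigues(np.array(c['rvec'],float))[0]; c['t']=np.array(c['tvec'],float).ravel(); return c
def cloud(c):
    z=c['z_map']; v,u=np.mgrid[0:z.shape[0],0:z.shape[1]]
    P=np.stack([(u-c['cx'])/c['fx']*z,(v-c['cy'])/c['fy']*z,z],-1)
    W=(P-c['t'])@c['R']; W[z==0]=np.nan; return W
E
python3 - <<'E'
from h import *
for n in('scene','top'):
    c=cap(n); cv2.imwrite(f'pics/{n}0.png',c['frame']); np.savez(f'{n}0.npz',W=cloud(c),f=c['frame']); print(n,-c['R'].T@c['t'],c['fx'])
print(bot.get_obs())
E
```

```text
pics
scene [ 106.48441292 -967.37411067  664.20043926] 536.1557114022006
top [ 480.87669761   -3.27621892 1230.62213329] 422.73218723000804
{'time': 0.1, 'joint_positions': array([-1.47402522e+00,  3.42620231e-01,  1.52491160e+00, -1.01905875e-05,
        1.27539529e+00, -1.45986746e-01]), 'dq': array([-0.00089143, -0.00025729, -0.00296967,  0.00063037, -0.00074701,
        0.00031878]), 'tau': array([ 2.34863459e-03, -4.32003415e+01, -2.44694835e+01,  7.20058288e-02,
        5.25650731e-02, -5.10323014e-05]), 'tool_pos': array([ 126.19014125, -509.24001625,  226.13494219]), 'tcp_rot': array([-3.14140817e+00,  1.32169060e-03, -1.32803538e+00]), 'contact_force': array([-0.20241895, -0.52319568,  0.67108567]), 'moment': array([ 0.04291079,  0.01133137, -0.00797404]), 'grip_width': 91.47611952117977}
```

View pics/scene0.png

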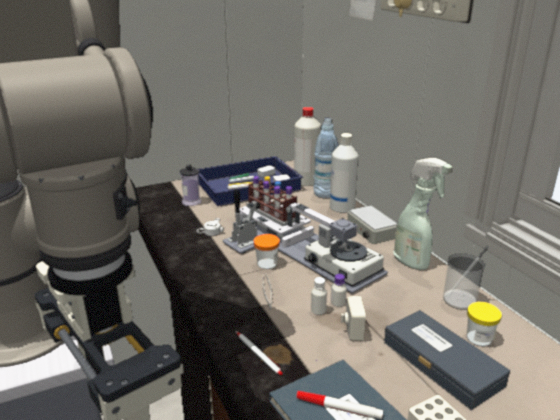

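View pics/top0.png

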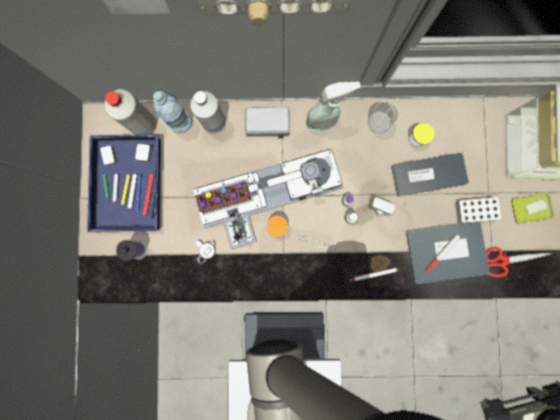

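The scene view shows the shaker (scene ≈ px 230–385, 175–285): clamp in front at about (240,230), coupler at about (340,235). In the top view the motor is at (315,172), the rack at (225,195) and the clamp at (238,228). I'll enlarge both.

Run:
```python
from h import *
a=np.load('top0.npz');b=np.load('scene0.npz')
A=cv2.resize(a['f'][140:255,185:355],None,fx=4.6,fy=4.6,interpolation=2)[:,:780]
cv2.imwrite('pics/t1.png',A)
B=cv2.resize(b['f'][165:295,215:395],None,fx=4.4,fy=4.4,interpolation=2);cv2.imwrite('pics/s1.png',B)
W=a['W']
# shaker points: height map around, plus top-view samples
for n,(u,v) in dict(motorBR=(343,180),motorTR=(336,152),baseL=(197,188),baseLB=(203,223),ball=(316,172),clamp=(238,228)).items():
    print(n,W[v,u].round(0))
```

```text
motorBR [ 664. -181.   -1.]
motorTR [ 748. -162.   -1.]
baseL [646. 247.   9.]
baseLB [541. 222.  46.]
ball [669. -92. 117.]
clamp [525. 121.  73.]
```

View pics/t1.png

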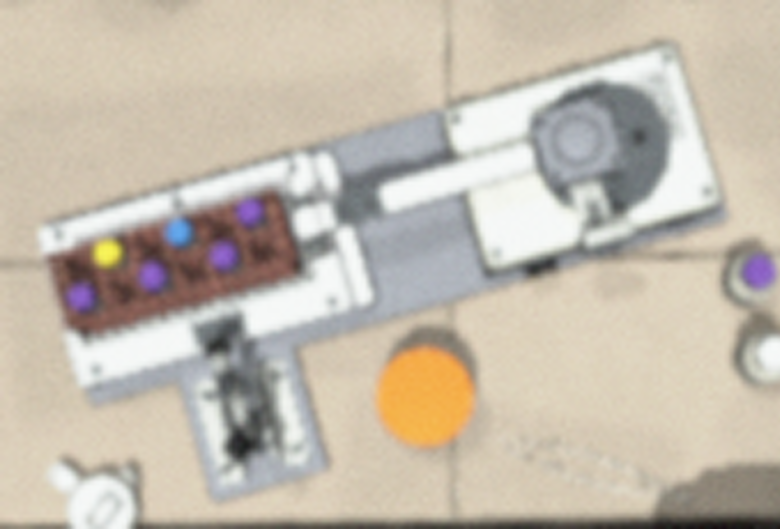

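View pics/s1.png

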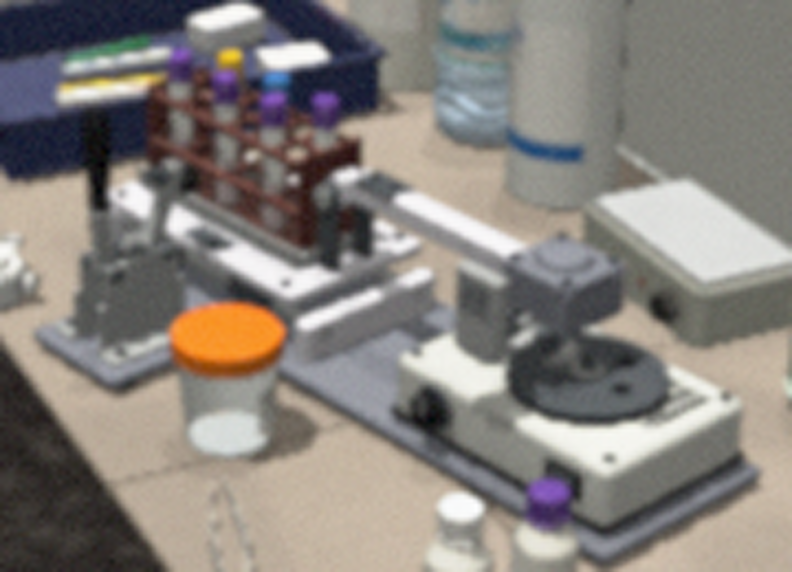

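The crops show the coupler cap at t1 (577,137), the latch tab at (603,228), the upright black grip at (240,445) and the pad at (218,330). In s1 the tab is the grey plate at (482,305) and the grip is at (97,160). Next I'll measure with depth and rays.

```bash
cat >> h.py <<'E'
def ray(c,u,v,z):
    o=-c['R'].T@c['t']; d=c['R'].T@np.array([(u-c['cx'])/c['fx'],(v-c['cy'])/c['fy'],1]); return o+d*(z-o[2])/d[2]
def proj(c,p): return cv2.projectPoints(np.array(p,float).reshape(-1,3),np.array(c['rvec'],float),c['t'],np.array([[c['fx'],0,c['cx']],[0,c['fy'],c['cy']],[0,0,1.]]),None)[0].reshape(-1,2)
E
python3 - <<'E'
from h import *
c=cap('top'); s=cap('scene'); W=cloud(c); S=cloud(s)
t=lambda x,y:(185+(x+.5)/4.6-.5,140+(y+.5)/4.6-.5)
# base plate outline: deck/white corners -> rays
cp=ray(c,*t(577,137),121); tab=ray(c,*t(605,228),131)
print('coupler',cp,'tab',tab,np.linalg.norm((tab-cp)[:2]))
# rod axis by depth band
for nm,X in(('top',W),('scene',S)):
    m=(X[...,2]>95)&(X[...,2]<112)&(X[...,0]>590)&(X[...,0]<720)&(X[...,1]>-60)&(X[...,1]<35)
    p=X[m]; q=cv2.fitLine(p[:,:2].astype(np.float32),cv2.DIST_HUBER,0,.01,.01).ravel(); print(nm,len(p),q,np.degrees(np.arctan2(q[1],q[0])),np.median(p[:,2]))
# base plate corners at z~12 (t1: left-bottom etc.), long edges of white deck z=50
d1=ray(c,*t(40,225),50);d2=ray(c,*t(330,152),50);d3=ray(c,*t(85,388),50); print('deck',d1,d2,d3,np.degrees(np.arctan2(*(d1-d2)[[1,0]])),np.linalg.norm(d1-d2),np.linalg.norm(d1-d3))
for nm,X,f in(('top',W,c['frame']),('scene',S,s['frame'])):
    m=(X[...,2]>85)&(X[...,2]<200)&(X[...,0]>440)&(X[...,0]<550)&(X[...,1]>70)&(X[...,1]<180)
    p=X[m]; print(nm,'grip',len(p),p.mean(0) if len(p) else '',p.min(0),p.max(0))
    m=(X[...,2]>110)&(X[...,2]<140)&(X[...,0]>580)&(X[...,0]<650)&(X[...,1]>-150)&(X[...,1]<-40)
    p=X[m]; print(nm,'tab',len(p),p.mean(0),p.min(0),p.max(0))
# grip tip in scene image s1 (97,115)top ,(97,205) foot
ss=lambda x,y:(215+(x+.5)/4.4-.5,165+(y+.5)/4.4-.5)
print('grip tip',ray(s,*ss(97,112),155),'foot',ray(s,*ss(97,208),112))
print('tip from top',ray(c,*t(240,448),155))
print('tab scene top mid',ray(s,*ss(485,266),131))
E
```

```text
coupler [675.82115179 -76.51180029 121.        ] tab [621.44499386 -90.75632325 131.        ] 56.21096855204828
top 215 [ 2.7870211e-01 -9.6037757e-01  6.5443396e+02 -9.6897202e+00] -73.81724 108.17213129736919
scene 227 [ 2.7084270e-01 -9.6262360e-01  6.4720795e+02 -5.8279567e+00] -74.285576 108.39392813142877
deck [638.6753916  248.76417585  50.        ] [681.25135918  70.53428148  50.        ] [538.34571187 220.91177266  50.        ] 103.43516637523284 183.24466776153784 104.12396937456944
top grip 66 [515.49062624 121.82962703 128.26344968] [491.46728511 110.54125512  91.23925175] [547.96063516 135.95326032 156.5323001 ]
top tab 58 [619.33266428 -89.58020707 126.08681778] [ 610.45498137 -106.3443077   111.13813114] [649.04017066 -60.44005318 133.69750774]
scene grip 229 [508.81224996 118.71210169 117.16010428] [489.53791394 107.54875504  85.29736367] [549.98648504 138.40960486 156.19053904]
scene tab 141 [617.98367508 -93.37521135 121.71611601] [ 608.88277942 -109.70992711  110.13017755] [649.99347545 -61.31431115 134.1166977 ]
grip tip [498.24166415 111.64087386 155.        ] foot [486.76033097  86.28398497 112.        ]
tip from top [498.90168346 115.13043191 155.        ]
tab scene top mid [621.13842255 -89.92723698 131.        ]
```

Estimates (shaker yaw ≈ 15°):
- **Handle hinge:** about (498, 113), with the grip tip at z = 155.
- **Ball:** about (675, -76).
- **Tab:** about (620, -90). It should be 58 mm from the ball and I measured 56.

I'm moving above the grip.

```bash
python3 -m pendant '[{"linear":[324,210,10],"twist":1},{"linear":[324,210,10],"twist":1},{"linear":[324,210,10],"twist":1},{"linear":[324,210,10],"twist":1},{"linear":[324,210,10],"twist":1},{"linear":[324,210,10],"twist":1},{"linear":[324,210,10],"twist":1},{"linear":[372,623,10],"twist":1},{"linear":[372,623,10],"twist":1},{"linear":[372,623,10],"twist":1},{"linear":[372,623,10],"twist":1},{"linear":[372,623,10],"twist":1},{"linear":[372,623,10],"twist":1},{"linear":[372,623,10],"twist":1},{"linear":[372,623,10],"twist":1},{"linear":[372,623,10],"twist":1},{"linear":[372,623,10],"twist":1}]' 0
python3 - <<'E'
from h import *
b=np.load('scene0.npz');X=b['W'];a=np.load('top0.npz');Y=a['W']
for X,f in((X,b['f']),(Y,a['f'])):
  for lo,hi in((100,115),(115,130),(130,145),(145,160)):
    m=(X[...,2]>lo)&(X[...,2]<hi)&(abs(X[...,0]-498)<30)&(abs(X[...,1]-113)<35)&(f.max(-1)<80)
    print(lo,m.sum(),np.median(X[m],0) if m.sum() else '')
c=cap('scene'); W=cloud(c)
f=c['frame']; cv2.imwrite('pics/s2.png',cv2.resize(f[120:270,180:380],None,fx=4,fy=4,interpolation=2))
E
```

```text
time: 2.33
tool_pos: [498.2, 111.8, 236.7]
tcp_rot: [3.141, -0.0, -1.313]
contact_force: [-0.1, -0.3, 0.9]
grip_width: 91.5
100 19 [498.77972614 114.83109109 109.14837902]
115 32 [497.34080422 114.6221925  122.81574841]
130 40 [496.26198858 112.94998957 138.53658147]
145 31 [496.31249075 114.37791673 151.13347464]
100 1 [499.69974199 112.53295051 100.4975879 ]
115 0 
130 3 [504.33417914 113.43801866 141.28411514]
145 18 [500.20910037 115.07486673 152.14918958]
```

View pics/s2.png

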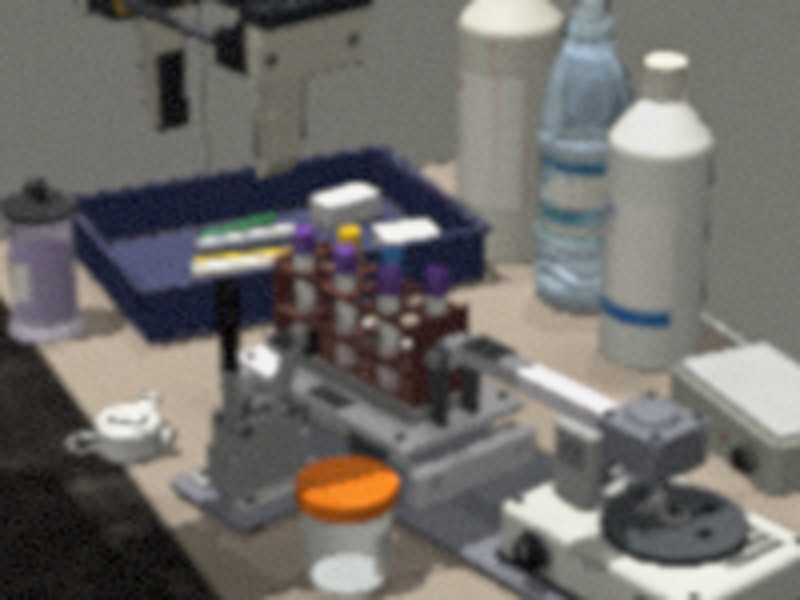

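The picture shows the gripper above the clamp (fingers at s2 (170,90) and (285,130)). The grip stands upright at (228,320), with nothing else near it. I'm descending and closing.

```bash
python3 -m pendant '[{"linear":[1,3,-50]},{"linear":[1,3,-90]},{"linear":[1,3,-110]},{"linear":[1,3,-119]},{"linear":[1,3,-119]},{"linear":[1,3,-119]}]' 0 && python3 -m pendant '[{"linear":[0,0,0]},{"linear":[0,0,0]},{"linear":[0,0,0]},{"linear":[0,0,0]},{"linear":[0,0,0]},{"linear":[0,0,0]},{"linear":[0,0,0]},{"linear":[0,0,0]}]' 255
```

```text
schema error: expected keys linear, twist
```

```bash
python3 -m pendant '[{"linear":[1,3,-50],"twist":0},{"linear":[1,3,-90],"twist":0},{"linear":[1,3,-110],"twist":0},{"linear":[1,3,-119],"twist":0},{"linear":[1,3,-119],"twist":0},{"linear":[1,3,-119],"twist":0}]' 0 && python3 -m pendant '[{"linear":[0,0,0],"twist":0},{"linear":[0,0,0],"twist":0},{"linear":[0,0,0],"twist":0},{"linear":[0,0,0],"twist":0},{"linear":[0,0,0],"twist":0},{"linear":[0,0,0],"twist":0},{"linear":[0,0,0],"twist":0},{"linear":[0,0,0],"twist":0}]' 255
```

```text
time: 3.12
tool_pos: [500.0, 116.2, 118.8]
tcp_rot: [-3.14, -0.0, -1.311]
contact_force: [0.1, 0.6, 0.2]
grip_width: 91.8
time: 4.12
tool_pos: [498.8, 117.6, 117.7]
tcp_rot: [3.141, 0.003, -1.311]
contact_force: [-4.5, 18.8, 1.5]
grip_width: 16.8
```

Gripped at 16.8 mm, which matches the 17 mm grip. There is a y side load, so I'm easing +y and starting the arc.

```bash
python3 -m pendant '[{"linear":[-0.5,2,0],"twist":0},{"linear":[-8,0,-0.4],"twist":0},{"linear":[-15.5,-2,-1.6],"twist":0},{"linear":[-23,-4,-3.5],"twist":0},{"linear":[-30,-6,-6],"twist":0},{"linear":[-37,-8,-9.5],"twist":0},{"linear":[-43,-9.4,-13.6],"twist":0},{"linear":[-43,-9.4,-13.6],"twist":0}]' 255
```

```text
time: 5.12
tool_pos: [455.2, 106.3, 103.8]
tcp_rot: [3.139, -0.001, -1.31]
contact_force: [0.4, -4.5, 2.5]
grip_width: 15.5
```

```bash
python3 -m pendant '[{"linear":[-6,-1.5,-5],"twist":0},{"linear":[-11.6,-3,-10],"twist":0},{"linear":[-16.5,-4.3,-16],"twist":0},{"linear":[-21,-5.6,-22.3],"twist":0},{"linear":[-24.6,-6.5,-29],"twist":0},{"linear":[-27.7,-7.4,-36],"twist":0},{"linear":[-30.1,-8,-43.5],"twist":0},{"linear":[-30.1,-8,-43.5],"twist":0}]' 255
```

```text
time: 6.12
tool_pos: [425.4, 98.2, 60.3]
tcp_rot: [3.139, -0.001, -1.31]
contact_force: [-0.2, -7.2, 1.9]
grip_width: 15.5
```

```bash
python3 -m pendant '[{"linear":[-1,-0.3,-4],"twist":0},{"linear":[-1.8,-0.5,-8],"twist":0},{"linear":[-2.2,-0.6,-12],"twist":0},{"linear":[-2.5,-0.7,-15.5],"twist":0},{"linear":[-2.5,-0.7,-19],"twist":0},{"linear":[-2.5,-0.7,-19],"twist":0}]' 255
python3 - <<'E'
from h import *
c=cap('scene'); cv2.imwrite('pics/s3.png',cv2.resize(c['frame'][150:270,190:350],None,fx=5,fy=5,interpolation=2)); np.savez('s3.npz',W=cloud(c))
E
```

```text
time: 6.88
tool_pos: [423.0, 97.5, 42.7]
tcp_rot: [3.14, -0.001, -1.31]
contact_force: [-5.2, -8.4, 18.5]
grip_width: 15.4
```

View pics/s3.png

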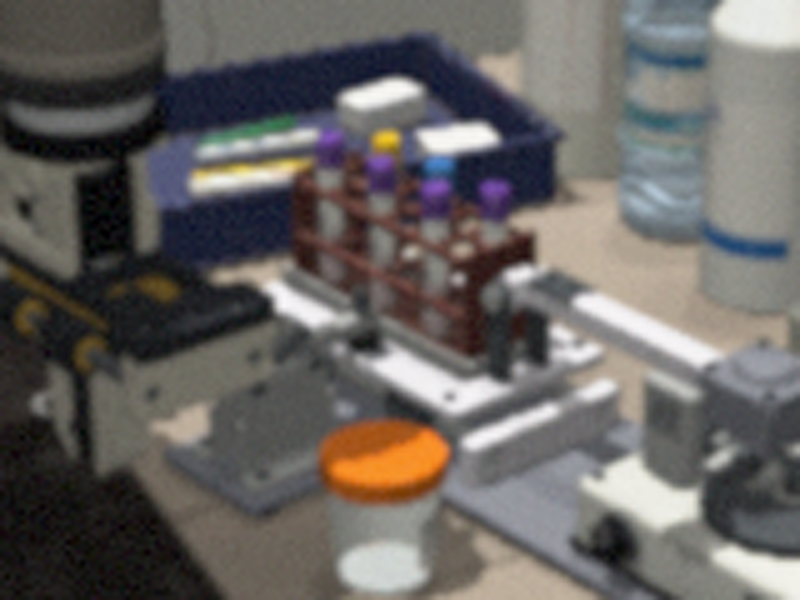

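The pad (s3 (360,335)) is down on the deck and the tool feels the stop at 18 N. One more small push, then I'll release, rise and check the handle.

```bash
python3 -m pendant '[{"linear":[0,0,-1],"twist":0},{"linear":[0,0,-1.5],"twist":0},{"linear":[0,0,-1.5],"twist":0}]' 255; python3 -m pendant '[{"linear":[0,0,0],"twist":0},{"linear":[0,0,1.5],"twist":0},{"linear":[0,0,1.5],"twist":0},{"linear":[0,0,1.5],"twist":0},{"linear":[0,0,20],"twist":0},{"linear":[0,0,60],"twist":0},{"linear":[0,-40,110],"twist":0},{"linear":[0,-100,130],"twist":0},{"linear":[20,-160,150],"twist":0},{"linear":[20,-200,160],"twist":0},{"linear":[20,-200,160],"twist":0},{"linear":[20,-200,160],"twist":0}]' 150
python3 - <<'E'
from h import *
for n in('scene','top'):
    c=cap(n); X=cloud(c); np.savez(n+'1.npz',W=X,f=c['frame'])
    f=c['frame']
    m=(X[...,2]>40)&(X[...,2]<95)&(X[...,0]>395)&(X[...,0]<470)&(X[...,1]>70)&(X[...,1]<130)
    p=X[m]; print(n,len(p),np.median(p,0),p.min(0),p.max(0))
    if n=='scene': cv2.imwrite('pics/s4.png',cv2.resize(f[150:270,190:350],None,fx=5,fy=5,interpolation=2))
E
```

```text
time: 7.3
tool_pos: [423.2, 97.5, 42.3]
tcp_rot: [3.141, -0.001, -1.31]
contact_force: [-8.1, -8.6, 33.1]
grip_width: 15.3
time: 8.8
tool_pos: [443.1, -101.1, 199.5]
tcp_rot: [3.141, 0.001, -1.311]
contact_force: [-0.7, -0.1, -0.8]
grip_width: 37.7
scene 152 [433.14846522  95.87328068  66.48517867] [405.08249716  85.53266292  57.36472837] [469.56112474 115.18850902  74.58014613]
top 122 [434.63198846  99.83815629  68.08710122] [407.33486863  88.72816071  58.65984367] [467.35516341 113.79898369  75.71651145]
```

View pics/s4.png

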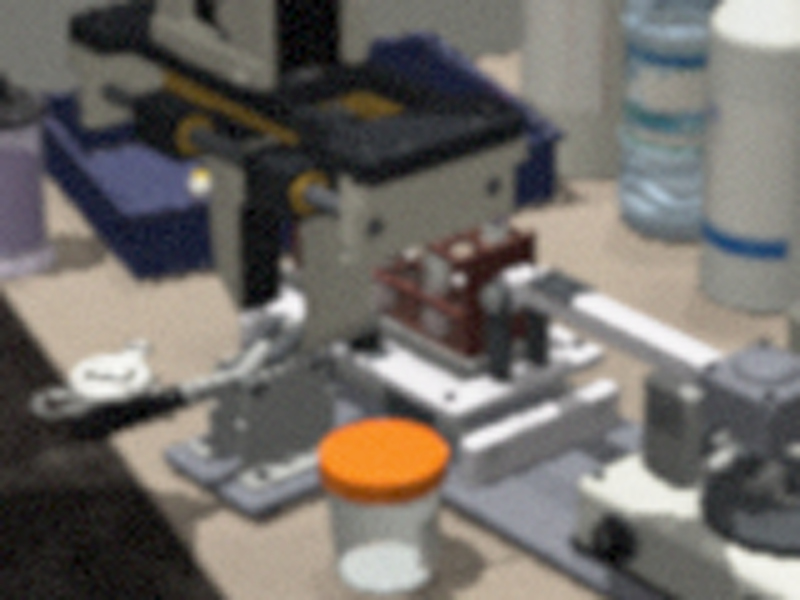

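The handle stayed down after release (s4 grip at (120,410), about level). Its top is at z ≈ 67, matching roughly 1.5 rad, so it is locked. Next is the latch tab: turn 90° and go above it.

```bash
python3 -m pendant '[{"linear":[40,0,0],"twist":10},{"linear":[80,0,0],"twist":20},{"linear":[120,5,0],"twist":30},{"linear":[150,10,0],"twist":40},{"linear":[177,11,0],"twist":50},{"linear":[177,11,-20],"twist":60},{"linear":[177,11,-40],"twist":70},{"linear":[177,11,-45],"twist":80},{"linear":[177,11,-45],"twist":90},{"linear":[177,11,-45],"twist":90},{"linear":[177,11,-45],"twist":90},{"linear":[177,11,-45],"twist":90}]' 188
python3 - <<'E'
from h import *
a=np.load('top1.npz'); 
for nm in('top1.npz','scene1.npz','scene0.npz'):
  X=np.load(nm)['W']
  for lo,hi in((112,127),(127,137)):
    m=(X[...,2]>lo)&(X[...,2]<hi)&(X[...,0]>595)&(X[...,0]<640)&(X[...,1]>-120)&(X[...,1]<-65)
    print(nm,lo,m.sum(),np.median(X[m],0),X[m].min(0),X[m].max(0)) if m.sum() else 0
c=cap('scene'); cv2.imwrite('pics/s5.png',cv2.resize(c['frame'][170:270,270:400],None,fx=6,fy=6,interpolation=2))
print(bot.get_obs()['joint_positions'])
E
```

```text
time: 10.4
tool_pos: [620.6, -90.3, 155.2]
tcp_rot: [3.142, -0.0, 0.259]
contact_force: [0.2, 0.1, -0.2]
grip_width: 23.9
top1.npz 112 13 [614.66323161 -90.68371758 120.57893824] [ 610.35468656 -101.64115476  114.82870781] [625.0182192  -77.77874374 126.75637766]
top1.npz 127 40 [617.17676885 -91.78016597 129.96401359] [ 611.25692259 -106.14146536  127.22456856] [624.82839392 -79.75479458 135.46155559]
scene1.npz 112 71 [614.29486721 -96.79105826 119.92564821] [ 608.53896198 -110.16221596  112.53099522] [624.55133006 -77.27916607 126.94204261]
scene1.npz 127 46 [615.71766893 -93.86130386 129.77941997] [ 609.01539842 -108.13688113  127.16146645] [624.00923891 -78.48695166 132.51557718]
scene0.npz 112 77 [614.28903906 -97.49990486 119.5491871 ] [ 609.63266136 -108.81720999  112.57709232] [623.95428589 -78.69291477 126.71625409]
scene0.npz 127 41 [615.98353187 -93.64613927 130.77113514] [ 610.53909199 -108.47922496  127.25376699] [622.67841785 -77.52795834 132.57678274]
[-2.66911889e-01  5.87152201e-01  1.32542507e+00  5.28231001e-05
  1.22882658e+00 -5.26002651e-01]
```

View pics/s5.png

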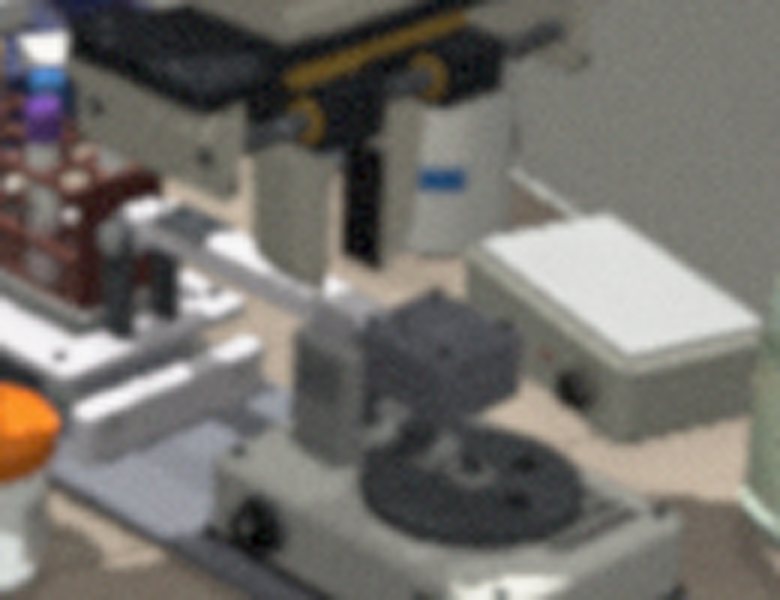

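s5 shows the fingers (290,220) and (365,210) above the tab (330,390), one on each side. The tab cloud puts its centre nearer (617.5, -92.5), so I'm correcting by (-2.5, -2), descending and closing.

```bash
python3 -m pendant '[{"linear":[-2.5,-2,-8],"twist":0},{"linear":[-2.5,-2,-20],"twist":0},{"linear":[-2.5,-2,-35],"twist":0},{"linear":[-2.5,-2,-48],"twist":0},{"linear":[-2.5,-2,-54],"twist":0},{"linear":[-2.5,-2,-54],"twist":0},{"linear":[-2.5,-2,-54],"twist":0}]' 188; python3 -m pendant '[{"linear":[0,0,0],"twist":0},{"linear":[0,0,0],"twist":0},{"linear":[0,0,0],"twist":0},{"linear":[0,0,0],"twist":0},{"linear":[0,0,0],"twist":0}]' 255
```

```text
time: 11.32
tool_pos: [618.5, -92.8, 101.6]
tcp_rot: [3.141, -0.001, 0.26]
contact_force: [-1.0, -0.7, 0.6]
grip_width: 24.1
time: 11.95
tool_pos: [618.7, -92.6, 101.5]
tcp_rot: [3.141, -0.001, 0.261]
contact_force: [4.0, 1.9, 0.4]
grip_width: 10.1
```

Gripped at 10.1 mm, matching the 10 mm tab. Pulling 9 mm along the shaker's -x.

```bash
python3 -m pendant '[{"linear":[-2,-0.5,0],"twist":0},{"linear":[-4,-1,0],"twist":0},{"linear":[-6,-1.6,0],"twist":0},{"linear":[-8.7,-2.3,0],"twist":0},{"linear":[-8.7,-2.3,0],"twist":0},{"linear":[-8.7,-2.3,0],"twist":0},{"linear":[-8.7,-2.3,0],"twist":0}]' 255
```

```text
time: 12.82
tool_pos: [610.8, -94.8, 101.6]
tcp_rot: [3.141, -0.003, 0.26]
contact_force: [9.0, 3.1, -1.0]
grip_width: 9.7
```

Spring force is 9.5 N after 8 mm of travel, so the latch is out. Lifting gently along the rod's arc.

```bash
python3 -m pendant '[{"linear":[0,0.3,2],"twist":0},{"linear":[-0.2,0.7,4],"twist":0},{"linear":[-0.3,1,6],"twist":0},{"linear":[-0.4,1.4,8],"twist":0},{"linear":[-0.4,1.4,8],"twist":0}]' 255
```

```text
time: 13.45
tool_pos: [610.3, -93.9, 109.1]
tcp_rot: [3.14, -0.003, 0.26]
contact_force: [8.7, 0.3, -3.5]
grip_width: 10.1
```

```bash
python3 -m pendant '[{"linear":[-0.3,0.9,4],"twist":0},{"linear":[-0.5,1.7,8],"twist":0},{"linear":[-0.8,2.8,12],"twist":0},{"linear":[-1,3.9,16],"twist":0},{"linear":[-1.4,5.1,20],"twist":0},{"linear":[-1.7,6.4,23.8],"twist":0},{"linear":[-2.1,7.8,27.6],"twist":0},{"linear":[-2.5,9.3,31.5],"twist":0},{"linear":[-3,11,35.3],"twist":0},{"linear":[-3.4,12.6,39],"twist":0},{"linear":[-3.8,14,42],"twist":0},{"linear":[-4.1,15.4,45],"twist":0},{"linear":[-4.6,17,48],"twist":0},{"linear":[-5,18.5,50.7],"twist":0},{"linear":[-5,18.5,50.7],"twist":0},{"linear":[-5,18.5,50.7],"twist":0},{"linear":[-5,18.5,50.7],"twist":0}]' 255
python3 - <<'E'
from h import *
for n in('scene','top'):
    c=cap(n); np.savez(n+'2.npz',W=cloud(c),f=c['frame'])
    if n=='scene': cv2.imwrite('pics/s6.png',cv2.resize(c['frame'][160:280,210:390],None,fx=4.4,fy=4.4,interpolation=2))
E
```

```text
time: 15.58
tool_pos: [605.8, -76.5, 160.3]
tcp_rot: [3.138, -0.004, 0.26]
contact_force: [9.7, -2.4, -1.6]
grip_width: 9.7
```

View pics/s6.png

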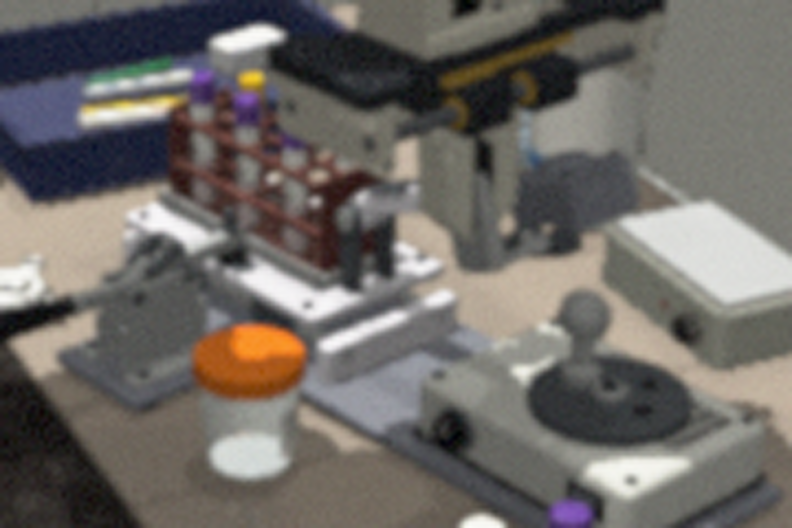

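s6 shows the ball bare at (583,320), the coupler held clear at (578,205), the handle still down and the pad on the deck at (232,250). I'll check that it's steady and the deck hasn't moved, then hand in.

```bash
python3 -m pendant '[{"linear":[0,0,0],"twist":0},{"linear":[0,0,0],"twist":0},{"linear":[0,0,0],"twist":0},{"linear":[0,0,0],"twist":0}]' 255
python3 - <<'E'
from h import *
g=[cv2.cvtColor(np.load(f'scene{i}.npz')['f'],6) for i in(0,2)]
y=slice(228,248);x=slice(275,316)  # deck corner / step near rod hinge
T=g[0][y,x]; r=cv2.matchTemplate(g[1][220:256,267:324],T,cv2.TM_CCOEFF_NORMED); print('deck shift px',np.array(cv2.minMaxLoc(r)[3])-8,r.max())
X=np.load('scene2.npz')['W'];v,u=int(160+205/4.4),int(210+590/4.4);print('coupler surface',X[v,u])
print(np.abs(bot.get_obs()['dq']).max()); bot.close_job()
E
```

```text
time: 16.18
tool_pos: [605.8, -76.5, 160.3]
tcp_rot: [3.138, -0.004, 0.26]
contact_force: [9.7, -3.1, -0.9]
grip_width: 9.8
deck shift px [0 0] 0.8965957
coupler surface [668.49286741 -86.78426184 165.02557447]
0.000836197321651066
the job is handed in; nothing more can be done
```

The job is handed in at about 16 s of robot time: the clamp is locked and the drive rod is held raised and still, off the ball. The hand-in gives no verdict, so what follows is from my own checks.

**What I did**
1. I pinched the clamp handle, swung it forward and down, and pushed it onto its stop with about 33 N. It stayed down after I let go.
2. I gripped the latch tab and pulled it out about 8 mm; the spring pulled back with about 9.5 N.
3. I lifted the rod along its arc to about 0.38 rad and kept hold of the tab.

**Last checks**
- **Rod and coupler:** the tool rose 59 mm, which by geometry puts the coupler about 60 mm above its seat. Depth on its surface reads z = 165 mm. The ball is bare in the picture.
- **Grip and stillness:** the fingers are on the tab at 9.8 mm with the pull still on, and joint speeds are under 0.001 rad/s.
- **Platform:** the before and after pictures match with no pixel shift (match score 0.90).
- **Clamp:** in the last picture the handle is down and the pad is on the deck.
- **Other things:** nothing looked moved in the pictures I viewed, but I didn't measure them.

No check failed or disagreed. I could not measure the pad force or the exact handle angle directly. I judged both from the stop, the handle's height after release, and the pictures.

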